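# Pack the stripped bucking-machine parts, heaviest lowest

## Robot

A 6-joint arm with a two-finger parallel gripper is mounted at the origin on the work surface. World frame = base frame: x ahead of the robot, y to its left, z up, the work surface at z = 0. Lengths are in m, angles in rad, forces in N, time in s.
With the tool pointing down it reaches from about 0.3 to 0.75 m from the base axis. Payload 8.5 kg.
Tool frame: the origin (TCP) lies midway between the tips of the shut fingers; the grasp point (between the pads) lies 19 mm behind it; z points along the fingers, y is the direction in which the jaws open and shut (so a half turn about z gives the same grasp; the last joint's range is limited). The gripper opens to 88 mm and grips with 3 to 60 N. Pads are 18 mm wide; open, the fingers measure 123 mm over their backs; the gripper's body (75 mm by 187 mm) begins 45 mm behind the grasp point.
Start: joints at [-1.363, 0.381, 1.297, -0, 1.464, -0.215], TCP at [0.226, -0.502, 0.239] pointing down, gripper open.
Joint ranges: [-3.11, 3.11], [-0.89, 2.33], [0.22, 2.48], [-1.42, 4.56], [0.17, 2.85], [-2.88, 2.88]. Speed limits (rad/s): [2.39, 2.39, 3.14, 3.14, 3.14, 3.14].

## Interface

Orientations are given as a unit quaternion [x, y, z, w].
In Python, from workcell import manip, cams gives the robot as it stands.
- The arm moves only by the tool play_rows, never from a script. Its argument "steps" is a list that holds one entry, the list of rows, each a list of 5 numbers: the shift along the tool's x, y, z in mm, then the turn about the tool's z in degrees, then the closure in counts, from 0 (fully open) to 255 (shut). In form: [[[dx, dy, dz, turn, hand], ...]]. A call has 1 to 12 rows; each row is the pose to reach, as a shift and turn from the pose measured when the call began, along the tool's axes at that moment; what a row does not reach only later rows make up. A row lasts 1/12 s, in which the tool goes at most 41.7 mm and 7.16 degrees, less where a joint would pass 70% of its speed; a pose out of reach is approached as far as the arm can. A call with a gripper value outside its range is refused whole. The fingers move at their own pace and stop on an object; "squeeze" is the grip in N (left out, the last holds). Time passes only in rows, so rows that repeat a pose let the fingers close. It gives the time, the measured TCP pose, the force and the opening at its end, in the units of the state.
- manip.get_state(): the state, without advancing time (a new reading comes with each control period).
- cams.capture(name): name is "scene" or "top" or "wrist"; returns (picture, depth): 384x512x3 uint8, red, green, blue; 384x512 float32, m along the optical axis (not along the pixel's ray), 0 where there is no reading.
- cams.camera_params(name): a dict with "mtx" (3x3 intrinsics, pixels), "distortion" ([k1, k2, p1, p2, k3] as OpenCV has them; the pictures are not rectified), "cam_to_world" (4x4, takes a point from camera to world coordinates). Camera axes: x right, y down, z forward; pixel columns grow to the right and rows downward; lengths in m; the calibration is good to about 2 mm. A picture is of the moment at which its call begins: read the wrist's pose just before it. camera_params takes no time and is no camera call; for the wrist camera it gives the pose at the moment of the call.
- manip.job_done(): hands the job in, once; it reports no verdict.
The state is a dict: "clock": time; "q": joint angles; "qvel": joint speeds; "effort": joint torques, N m; "ee_pos": TCP position; "tool_rot": TCP orientation; "wrist_force": force on the tool from outside, world axes, zero at the start; "torque": the same for the moment, N m; "grip_width": finger opening in m.
Only numpy, scipy, OpenCV 4.12 (cv2) and the standard library are available. Lean on these libraries where they do the work, as an engineer would, in place of code of your own. Each camera call takes 0.05 s, during which the arm holds its last target.

## Task

Pack the bucking machine's parts into the shallow tub for the wash-up, heaviest at the bottom and lightest on top: lay the second feed roller on the tub floor beside the one already in there, then the steel die plate flat across both rollers, then the plastic chute flat on top of the die plate. Set every part down gently, without dropping it, leave the pile steady and let go of it. Leave the other things on the bench where they are.

Things in the scene. Friction and masses are not known exactly. Their poses are not given: they have to be found in the camera images.
- tub_floor (a point): Shallow frosted-plastic tub, open on top, 318 x 198 mm outside, 68 mm high, walls and floor 4 mm thick (310 x 190 mm inside, 64 mm deep). It stands firmly and does not shift. This point is the centre of its inner floor, 4 mm above the bench; x runs along its long side, y along its short side, z up.
- roller_a_center (a point): Feed roller lying across the tub on its floor (axis along the tub's short side). Black ribbed rubber barrel 40 mm thick, 90 mm long; a square aluminium block 42 x 42 mm, 16 mm thick, at each end (122 mm over both), a 14 mm shaft stub beyond the +x block; 0.8 kg. The point: on its axis, mid-length, 21 mm above what it lies on; x along its axis, z up as it lies.
- roller_b_center (a point): Second feed roller, same size, point and axes as the first, lying flat on the bench; 0.7 to 1 kg. It rests on its square blocks and does not roll. Grip it round the 40 mm rubber barrel.
- plate_center (a point): Die plate: bare steel, 180 x 60 mm, 10 mm thick, with a row of five round holes from 10 to 32 mm, lying flat on the bench; about 0.5 kg. The point is its middle, half-way through the thickness (it balances 5 mm from there toward -x, the small holes); x along its length, y across its 60 mm width, z up. Its long edges are solid.
- chute_center (a point): Discharge chute: thin white plastic trough, U-shaped, 140 mm long, 60 mm wide, 30 mm high, 3 mm walls, open on top and at both ends but for a 12 mm high lip at the -x end; 0.09 kg, flat underneath, standing open side up on the bench. The point is its middle, 15 mm above its underside (in the hollow); x along its length, y across its width, z up.
- snips_center (a point): Trimming snips lying on the bench, 150 mm long, a bystander.
- brush_center (a point): Wooden-backed cleaning brush lying on the bench, 190 mm long, 20 mm high, a bystander.
- spanner_grip (a point): Open-ended steel spanner lying on the bench, 150 mm long; the point is on its handle. A bystander.
- jar_center (a point): Amber glass jar with a steel lid, 72 mm in diameter, 85 mm high, standing; the point is half-way up. A bystander.
- flask_center (a point): Yellow drinking flask, 72 mm in diameter, 220 mm high, standing; the point is half-way up. A bystander.
- tin_center (a point): Flat round aluminium tin, 64 mm in diameter, 28 mm high; the point is half-way up. A bystander.
Not all that is in view belongs to the job. Leave any red look-alike of the part that bears roller_b_center alone.

How it is judged:
On the way, in this order (a step that is already met when the one before it is completed fails the run):
1. the second roller lies on the tub floor beside the first (x of roller_a_center in the frame of tub_floor between -0.155 and 0.155 m and y of roller_a_center in the frame of tub_floor between -0.095 and 0.095 m and z of roller_a_center in the frame of tub_floor between 0.015 and 0.026 m and x of roller_b_center in the frame of tub_floor between -0.155 and 0.155 m and y of roller_b_center in the frame of tub_floor between -0.095 and 0.095 m and z of roller_b_center in the frame of tub_floor between 0.015 and 0.026 m), for 0.2 s.
2. the die plate lies flat across both rollers (x of plate_center in the frame of tub_floor between -0.155 and 0.155 m and y of plate_center in the frame of tub_floor between -0.095 and 0.095 m and z of plate_center in the frame of tub_floor between 0.041 and 0.051 m and angle between the z axis of plate_center and the z axis of tub_floor, either way round below 0.07 rad and contact force between plate and roller_a above 0.2 N and contact force between plate and roller_b above 0.2 N), for 0.2 s.
3. the chute lies flat on the die plate (x of chute_center in the frame of tub_floor between -0.155 and 0.155 m and y of chute_center in the frame of tub_floor between -0.095 and 0.095 m and z of chute_center in the frame of tub_floor between 0.06 and 0.072 m and angle between the z axis of chute_center and the z axis of tub_floor, either way round below 0.09 rad and contact force between chute and plate above 0.1 N), for 0.2 s.
At the end, for the whole second after the job is handed in: All inside the tub at rest (<0.02 m/s): both rollers flat on its floor (axis 15-26 mm above it), die plate resting on both (middle 41-51 mm up, level within 0.07 rad), chute resting on the plate (middle 60-72 mm up, level within 0.09 rad, either way up) (all of step 1 and all of step 2 and all of step 3 and linear speed of each of roller_a, roller_b, plate, chute below 0.02 m/s); the robot touches nothing.
It fails at once if the first roller is dropped: it falls free of the fingers faster than 0.6 m/s (a fall of about 2 cm) (linear speed of roller_a above 0.6 m/s and contact force between the fingers and roller_a below 0.05 N).
It fails at once if the second roller is dropped: it falls free of the fingers faster than 0.6 m/s (a fall of about 2 cm) (linear speed of roller_b above 0.6 m/s and contact force between the fingers and roller_b below 0.05 N).
It fails at once if the die plate is dropped: it falls free of the fingers faster than 0.6 m/s (a fall of about 2 cm) (linear speed of plate above 0.6 m/s and contact force between the fingers and plate below 0.05 N).
It fails at once if the chute is dropped: it falls free of the fingers faster than 0.6 m/s (a fall of about 2 cm) (linear speed of chute above 0.6 m/s and contact force between the fingers and chute below 0.05 N).
It fails at once if a bystander is moved more than 3 cm (distance of any of snips_center, brush_center, spanner_grip, jar_center, flask_center, tin_center from where it was at the start of the episode above 0.03 m).
It also fails if it takes over 72 s, if anything falls off the work surface, if the arm or the gripper's body presses on something with over 40 N, if the wrist force passes 120 N, or if a joint passes its speed limit or range.

## Working session

There is one attempt and no reset: what is moved stays moved. The work goes in short steps, Python scripts to look and compute and a tool call to move; the robot and the scene stay as the last step left them, time stands still between calls to the robot, and variables do not carry over. Pictures are saved under pics/ and viewed, and the job is handed in when it is done.

Besides the shell and the picture viewer there is one more tool, called after "Request:" by a JSON object that holds its "api" and its "payload". play_rows: Moves the arm, as the interface text tells. Its arguments: {"type":"object","properties":{"steps":{"type":"array"},"squeeze":{"type":"number"}},"required":["steps"]}

```bash
mkdir -p pics; python3 - <<'E'
from workcell import manip, cams
import cv2, numpy as np
s=manip.get_state(); print({k:np.round(v,3).tolist() for k,v in s.items()})
for n in ("scene","top"):
    p,d=cams.capture(n); cv2.imwrite(f"pics/{n}0.png",cv2.cvtColor(p,cv2.COLOR_RGB2BGR)); np.save(f"{n}_d0.npy",d); np.save(f"{n}_p0.npy",p)
    c=cams.camera_params(n); print(n,np.round(c["mtx"],1).tolist(),np.round(c["distortion"],3),np.round(c["cam_to_world"],3).tolist())
E
```

```text
{'clock': 0.0, 'q': [-1.363, 0.381, 1.298, -0.0, 1.464, -0.215], 'qvel': [-0.002, 0.001, -0.0, 0.0, 0.001, -0.001], 'effort': [-0.0, -43.793, -22.455, 0.071, 0.035, -0.0], 'ee_pos': [0.226, -0.501, 0.238], 'tool_rot': [0.978, 0.21, -0.0, -0.001], 'wrist_force': [0.144, -0.301, -0.279], 'torque': [0.003, -0.021, -0.032], 'grip_width': 0.088}
scene [[400.8, 0.0, 253.3], [0.0, 400.8, 194.9], [0.0, 0.0, 1.0]] [0.004 0.    0.    0.    0.   ] [[0.698, 0.451, -0.557, 1.097], [0.716, -0.433, 0.547, -0.608], [0.006, -0.781, -0.625, 0.804], [0.0, 0.0, 0.0, 1.0]]
top [[437.1, 0.0, 259.7], [0.0, 437.1, 194.3], [0.0, 0.0, 1.0]] [-0.062  0.     0.     0.     0.   ] [[-0.034, -0.977, 0.209, 0.159], [-0.999, 0.033, -0.006, 0.044], [-0.001, -0.209, -0.978, 1.507], [0.0, 0.0, 0.0, 1.0]]
```

View pics/scene0.png

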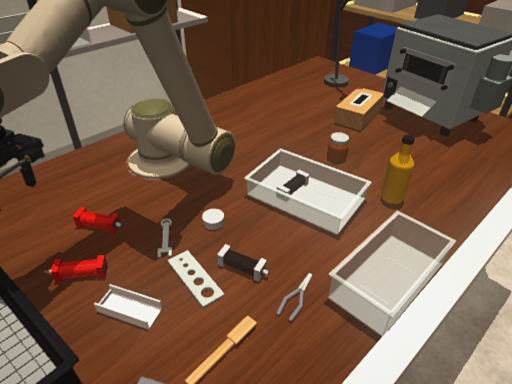

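View pics/top0.png

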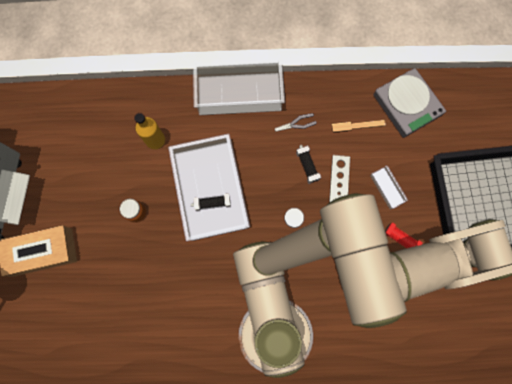

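Scene view: the tub holding roller A is at about (308,190), and roller B (black) is at (243,262). The plate is at (195,277) and the chute at (128,306). Red look-alike rollers at (97,220) and (78,268) are to be left alone. The empty tub at (392,268) is taller and holds no roller, so it isn't the one meant. In the top view: tub (209,188), roller B (308,163), plate (340,178), chute (389,187). I'll measure next.

```bash
cat > h.py <<'E'
from workcell import manip, cams
import cv2, numpy as np
def ray(c,uv):
    uv=np.asarray(uv,float).reshape(-1,1,2)
    n=cv2.undistortPoints(uv,np.array(c["mtx"]),np.array(c["distortion"])).reshape(-1,2)
    T=np.array(c["cam_to_world"]); d=np.c_[n,np.ones(len(n))]@T[:3,:3].T
    return T[:3,3],d
def onplane(c,uv,z):
    o,d=ray(c,uv); t=(z-o[2])/d[:,2]; return o+d*t[:,None]
def cloud(c,d):
    v,u=np.mgrid[:d.shape[0],:d.shape[1]]
    o,r=ray(c,np.c_[u.ravel(),v.ravel()])
    P=o+r*d.ravel()[:,None]
    return P.reshape(*d.shape,3)
def crop(p,x0,y0,x1,y1,f,name):
    im=cv2.resize(p[y0:y1,x0:x1],None,fx=f,fy=f,interpolation=cv2.INTER_CUBIC)
    cv2.imwrite("pics/"+name,cv2.cvtColor(im,cv2.COLOR_RGB2BGR))
E
python3 - <<'E'
from h import *
p=np.load("top_p0.npy"); d=np.load("top_d0.npy"); c=cams.camera_params("top")
crop(p,160,100,420,250,3,"topcrop.png")
P=cloud(c,d)
s=np.load("scene_p0.npy"); crop(s,70,190,280,340,3.5,"scenecrop.png")
hsv=cv2.cvtColor(p,cv2.COLOR_RGB2HSV)
for n,(u,v) in dict(rb=(308,163),plate=(338,190),chute=(389,187),ra=(211,202),tubf=(205,165)).items(): print(n,P[v,u].round(4), hsv[v,u])
E
```

```text
rb [ 0.5783 -0.1367  0.0388] [20 38 40]
plate [ 0.4847 -0.2403  0.0098] [ 26  18 227]
chute [ 0.4912 -0.4245  0.002 ] [120   5 241]
ra [0.4506 0.2029 0.0407] [18 33 39]
tubf [5.944e-01 2.275e-01 3.000e-04] [143   5 221]
```

View pics/topcrop.png

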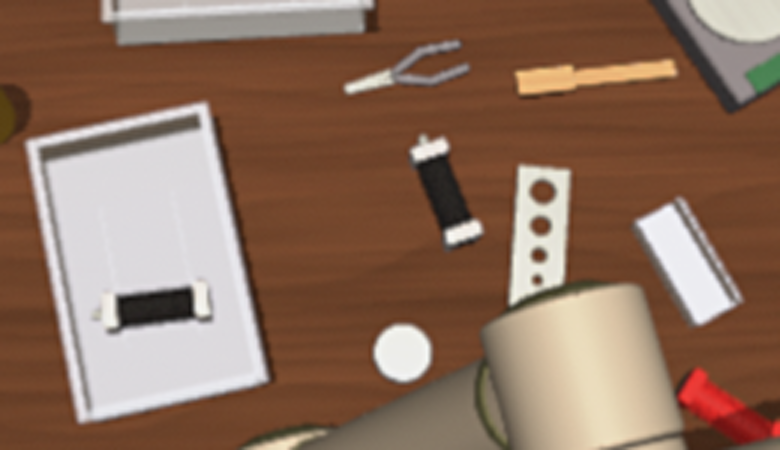

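View pics/scenecrop.png

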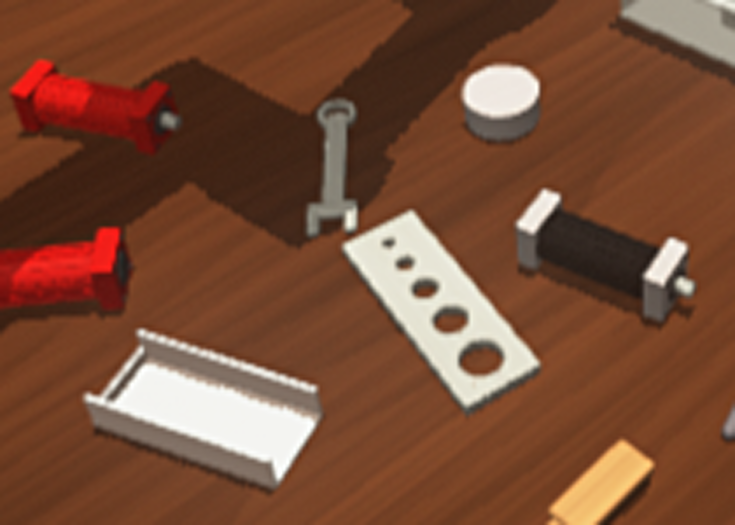

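```bash
python3 - <<'E'
from h import *
def rect(P,m):
    q=P[m][:,:2].astype(np.float32)*1000; (c,wh,a)=cv2.minAreaRect(q); return np.round(c,1),np.round(wh,1),round(a,1),q.mean(0).round(1),m.sum()
for n in ("top","scene"):
    d=np.load(n+"_d0.npy"); p=np.load(n+"_p0.npy"); c=cams.camera_params(n); P=cloud(c,d)
    hsv=cv2.cvtColor(p,cv2.COLOR_RGB2HSV); X,Y,Z=P[...,0],P[...,1],P[...,2]
    def box(x0,x1,y0,y1): return (d>0)&(X>x0)&(X<x1)&(Y>y0)&(Y<y1)
    b=box(.48,.68,-.22,-.05)
    print(n,"bench z", np.median(Z[box(.62,.68,-.3,-.2)]).round(4))
    print(" rb", rect(P,b&(Z>.034)&(Z<.06)), "dark",rect(P,b&(Z>.03)&(Z<.06)&(hsv[...,2]<90)))
    b=box(.35,.66,.08,.33)
    print(" ra", rect(P,b&(Z>.034)&(Z<.055)&(hsv[...,2]<90)))
    b=box(.3,.8,.0,.4); m=b&(Z>.062)&(Z<.075)
    m=cv2.connectedComponentsWithStats(m.astype(np.uint8),connectivity=8); 
    for i in np.argsort(-m[2][1:,4])[:2]+1: print(" tub",rect(P,m[1]==i), Z[m[1]==i].mean())
    print(" tubfloor z",np.median(Z[box(.56,.62,.19,.25)]).round(4))
    b=box(.36,.66,-.32,-.18)
    m=b&(Z>.004)&(Z<.02)&(hsv[...,1]<60)&(hsv[...,2]>120); m=cv2.connectedComponentsWithStats(m.astype(np.uint8),connectivity=8)
    i=np.argmax(m[2][1:,4])+1; print(" plate",rect(P,m[1]==i),Z[m[1]==i].mean())
    b=box(.36,.66,-.54,-.33); m=b&(Z>.02)&(Z<.04)
    print(" chute",rect(P,m),Z[m].mean())
    m=b&(hsv[...,1]<60)&(hsv[...,2]>120)&(Z<.04)&(Z>-.01); print(" chute all",rect(P,m))
E
```

```text
top bench z 0.0007
 rb (array([ 576.6, -137.4]), array([123.4,  43.1]), 18.2, array([ 574.7, -136.9], dtype=float32), np.int64(324)) dark (array([ 568.3, -139.3]), array([107.3,  37.8]), 17.6, array([ 576.1, -135.4], dtype=float32), np.int64(230))
 ra (array([451.1, 202.2]), array([33.9, 84.6]), 5.8, array([450.8, 201.9], dtype=float32), np.int64(234))
 tub (array([502. , 212.1]), array([335.2, 212.9]), 10.8, array([496.8, 214.4], dtype=float32), np.int64(999)) 0.06839296405440362
 tub (array([679.2, 381.3]), array([11.9, 50.8]), 57.5, array([676.7, 381.6], dtype=float32), np.int64(22)) 0.06841794127329846
 tubfloor z 0.0047
 plate (array([ 527.4, -249.3]), array([ 63.8, 172.7]), 82.3, array([ 531. , -247.6], dtype=float32), np.int64(596)) 0.010620255390422316
 chute (array([ 486.4, -415.7]), array([138.2,  62.6]), 24.8, array([ 485.5, -416.9], dtype=float32), np.int64(161)) 0.027955583238734868
 chute all (array([ 490.6, -422.2]), array([144.9,  80. ]), 26.2, array([ 490.1, -422.4], dtype=float32), np.int64(725))
scene bench z 0.0003
 rb (array([ 577.1, -138.1]), array([123.6,  44.2
[... 267 characters left out ...]
at32), np.int64(166))
 tub (array([501.3, 211.4]), array([334., 219.]), 10.6, array([512.1, 207.7], dtype=float32), np.int64(1048)) 0.06763258148636675
 tub (array([793. , 124.7]), array([244.3,   9.2]), 89.4, array([793.2, 129.3], dtype=float32), np.int64(145)) 0.06843089590437552
 tubfloor z 0.0045
 plate (array([ 521.2, -248.5]), array([ 60.7, 182.5]), 82.3, array([ 522.2, -249.3], dtype=float32), np.int64(1147)) 0.009858504385858134
 chute (array([ 465.5, -422.9]), array([195.1,  83.5]), 16.5, array([ 489.3, -415.3], dtype=float32), np.int64(362)) 0.026340654273359913
 chute all (array([ 531.9, -421.8]), array([123.2, 259.1]), 83.7, array([ 487.6, -412.5], dtype=float32), np.int64(1570))
```

```bash
cat >> h.py <<'E'
from scipy.spatial.transform import Rotation as Ro
def go(x,y,z,yaw):
    s=manip.get_state(); R=Ro.from_quat(s["tool_rot"]).as_matrix(); p=np.array(s["ee_pos"])
    d=R.T@(np.array([x,y,z])/1000-p)*1000
    cur=np.degrees(np.arctan2(R[1,0],R[0,0])); t=-(yaw-cur); t=(t+180)%360-180
    print("t %.2f pos %s yaw %.1f tilt %.2f w %.4f F %s"%(s["clock"],(p*1000).round(1),cur,np.degrees(np.arccos(-R[2,2])),s["grip_width"],np.round(s["wrist_force"],1)))
    print("-> shift",d.round(1),"turn %.1f"%t)
E
python3 - <<'E'
from h import *
go(577,-138,120,18.4)
P=cloud(cams.camera_params("top"),np.load("top_d0.npy"))
print(P[209,130],P[120,142],P[140,154],P[217,294])
E
```

```text
t 0.10 pos [ 225.6 -501.3  238.2] yaw 24.2 tilt 0.07 w 0.0880 F [-0.8 -0.5  0.1]
-> shift [ 469.5 -187.   118.6] turn 5.8
[0.42664218 0.46737686 0.08749044] [0.68533611 0.39886722 0.21917403] [0.66075214 0.3890835  0.09779023] [ 0.3905405  -0.07881438  0.03250199]
```

Request:
{"api": "play_rows", "payload": {"steps": [[[470, -187, 60, 5.8, 0], [470, -187, 60, 5.8, 0], [470, -187, 60, 5.8, 0], [470, -187, 60, 5.8, 0], [470, -187, 60, 5.8, 0], [470, -187, 60, 5.8, 0], [470, -187, 60, 5.8, 0], [470, -187, 60, 5.8, 0], [470, -187, 60, 5.8, 0], [470, -187, 60, 5.8, 0], [470, -187, 60, 5.8, 0], [470, -187, 60, 5.8, 0]]], "squeeze": 30}}

```text
clock: 1.1
ee_pos: [0.5719, -0.1428, 0.1792]
tool_rot: [0.987, 0.16, -0.0, -0.001]
wrist_force: [0.7, -1.2, 0.9]
grip_width: 0.0882
```

Request:
{"api": "play_rows", "payload": {"steps": [[[0, 0, 0, 0, 0], [0, 0, 0, 0, 0], [0, 0, 0, 0, 0]]]}}

```text
clock: 1.35
ee_pos: [0.5716, -0.1429, 0.1788]
tool_rot: [0.987, 0.16, -0.001, -0.001]
wrist_force: [0.5, -1.5, -0.9]
grip_width: 0.0882
```

```bash
python3 - <<'E'
from h import *
go(577,-138,120,18.4)
c=cams.camera_params("wrist"); p,d=cams.capture("wrist"); crop(p,0,0,512,384,1.2,"w1.png")
P=cloud(c,d); Z=P[...,2]; hsv=cv2.cvtColor(p,cv2.COLOR_RGB2HSV)
m=(d>0)&(Z>.034)&(Z<.06)&(np.hypot(P[...,0]-.577,P[...,1]+.138)<.12)
q=P[m][:,:2].astype(np.float32)*1000; print(cv2.minAreaRect(q),m.sum())
# everything else from top again
n="top"; p,d=cams.capture(n); np.save("top_p1.npy",p);np.save("top_d1.npy",d); crop(p,160,100,420,250,3,"topcrop1.png")
E
```

```text
t 1.35 pos [ 571.6 -142.9  178.8] yaw 18.5 tilt 0.14 w 0.0882 F [ 0.5 -1.5 -0.9]
-> shift [ 6.8 -2.8 58.8] turn 0.1
((577.084716796875, -136.6022491455078), (122.83899688720703, 41.33466720581055), 17.828014373779297) 3468
```

View pics/w1.png

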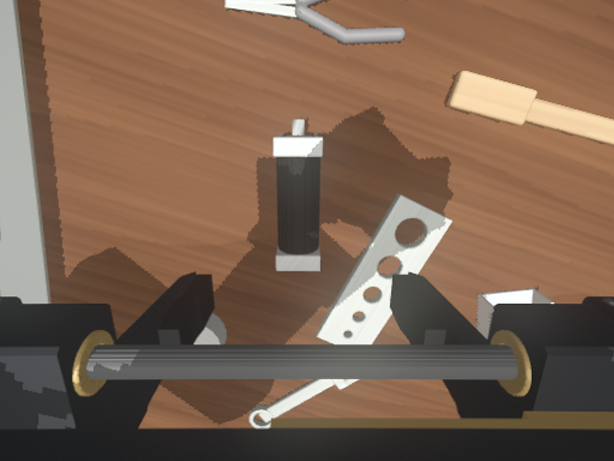

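View pics/topcrop1.png

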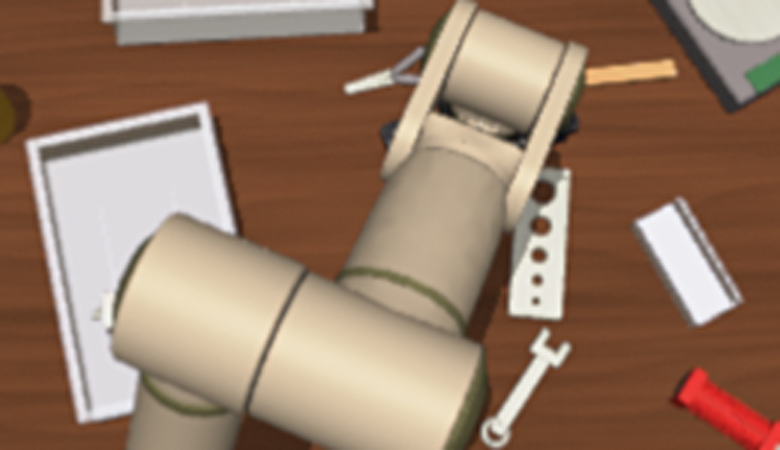

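The only black roller with alu blocks on the bench is the one at wrist (298,200), scene (243,262). The red ones in the scene view, at (97,220) and (78,268), are look-alikes and are excluded. The enlarged scene crop confirms this. Descending now.

Request:
{"api": "play_rows", "payload": {"steps": [[[7, -3.5, 30, 0.4, 0], [7, -3.5, 60, 0.4, 0], [7, -3.5, 90, 0.4, 0], [7, -3.5, 115, 0.4, 0], [7, -3.5, 135, 0.4, 0], [7, -3.5, 150, 0.4, 0], [7, -3.5, 160, 0.4, 0], [7, -3.5, 167, 0.4, 0], [7, -3.5, 172, 0.4, 0], [7, -3.5, 174, 0.4, 0], [7, -3.5, 174, 0.4, 0], [7, -3.5, 174, 0.4, 0]]]}}

```text
clock: 2.45
ee_pos: [0.5769, -0.1383, 0.006]
tool_rot: [0.988, 0.156, 0.0, -0.0]
wrist_force: [-0.2, -0.0, 0.1]
grip_width: 0.088
```

```bash
python3 - <<'E'
from h import *
go(577,-137.2,5,18)
E
```

```text
t 2.45 pos [ 576.9 -138.3    6. ] yaw 17.9 tilt 0.04 w 0.0880 F [-0.2 -0.   0.1]
-> shift [ 0.4 -1.   1. ] turn -0.1
```

Close on the barrel with 40 N.

Request:
{"api": "play_rows", "payload": {"steps": [[[0, -1, 0, 0, 60], [0, -1, 0, 0, 120], [0, -1, 0, 0, 160], [0, -1, 0, 0, 200], [0, -1, 0, 0, 255], [0, -1, 0, 0, 255], [0, -1, 0, 0, 255], [0, -1, 0, 0, 255], [0, -1, 0, 0, 255], [0, -1, 0, 0, 255]]], "squeeze": 40}}

```text
clock: 3.28
ee_pos: [0.5766, -0.1373, 0.006]
tool_rot: [0.988, 0.156, 0.0, -0.0]
wrist_force: [-0.3, 0.4, -0.1]
grip_width: 0.039
```

Request:
{"api": "play_rows", "payload": {"steps": [[[0, 0, -3, 0, 255], [0, 0, -8, 0, 255], [0, 0, -15, 0, 255], [0, 0, -25, 0, 255], [0, 0, -40, 0, 255], [0, 0, -55, 0, 255], [0, 0, -75, 0, 255], [0, 0, -95, 0, 255], [0, 0, -115, 0, 255], [0, 0, -130, 0, 255], [0, 0, -140, 0, 255], [0, 0, -140, 0, 255]]]}}

```text
clock: 4.28
ee_pos: [0.5772, -0.1377, 0.1486]
tool_rot: [0.988, 0.156, 0.002, 0.001]
wrist_force: [0.5, -0.5, -7.5]
grip_width: 0.039
```

```bash
python3 - <<'E'
from h import *
go(550.8,221.1,140,98.5)
c=cams.camera_params("wrist"); p,d=cams.capture("wrist"); crop(p,0,0,512,384,1.2,"w2.png")
E
```

```text
t 4.28 pos [ 577.2 -137.7  148.6] yaw 17.9 tilt 0.22 w 0.0390 F [ 0.5 -0.5 -7.5]
-> shift [  85.4 -349.5    8.2] turn -80.6
```

View pics/w2.png

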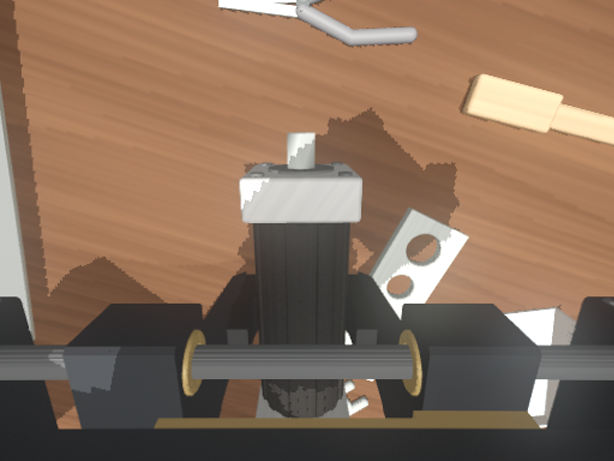

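Wrist view: the roller is held level, with its stub end at (300,150). Carrying it to the tub.

Request:
{"api": "play_rows", "payload": {"steps": [[[7, -29, 0, -6.7, 255], [14, -58, 0, -13.4, 255], [21, -87, 0, -20.1, 255], [28, -116, 0, -26.8, 255], [35, -145, 0, -33.5, 255], [43, -175, 0, -40.3, 255], [50, -204, 0, -47, 255], [57, -233, 0, -53.7, 255], [64, -262, 0, -60.4, 255], [71, -291, 0, -67.1, 255], [78, -320, 0, -73.8, 255], [85, -345, 0, -80.6, 255]]]}}

```text
clock: 5.33
ee_pos: [0.5501, 0.2187, 0.1455]
tool_rot: [0.65, 0.76, -0.0, -0.0]
wrist_force: [0.4, 0.3, -7.0]
grip_width: 0.0391
```

Request:
{"api": "play_rows", "payload": {"steps": [[[0, 0, 0, 0, 255], [0, 0, 0, 0, 255]]]}}

```text
clock: 5.5
ee_pos: [0.549, 0.2199, 0.1439]
tool_rot: [0.649, 0.761, -0.002, -0.001]
wrist_force: [0.5, -0.1, -7.9]
grip_width: 0.0389
```

```bash
python3 - <<'E'
from h import *
go(550.8,221.1,80,98.5)
c=cams.camera_params("wrist"); p,d=cams.capture("wrist"); crop(p,0,0,512,384,1.2,"w3.png")
P=cloud(c,d); np.save("w3P.npy",P)
Z=P[...,2]; hsv=cv2.cvtColor(p,cv2.COLOR_RGB2HSV)
# fixed cams
p,d=cams.capture("scene"); crop(p,200,100,400,260,4,"s3.png"); np.save("s3d.npy",d); np.save("s3p.npy",p)
E
```

```text
t 5.50 pos [549.  219.9 143.9] yaw 99.0 tilt 0.26 w 0.0389 F [ 0.5 -0.1 -7.9]
-> shift [ 0.9  2.3 63.9] turn 0.5
```

View pics/w3.png

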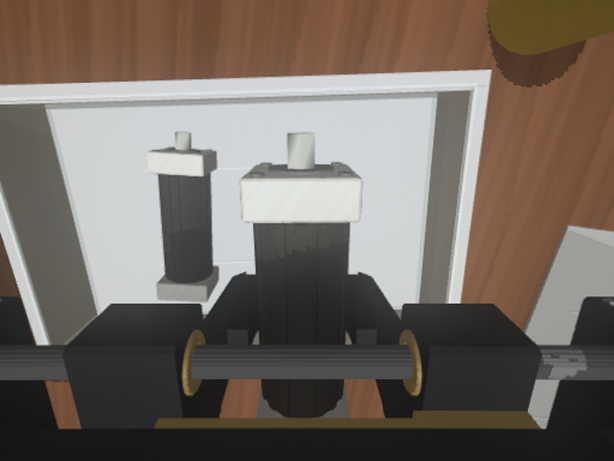

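View pics/s3.png

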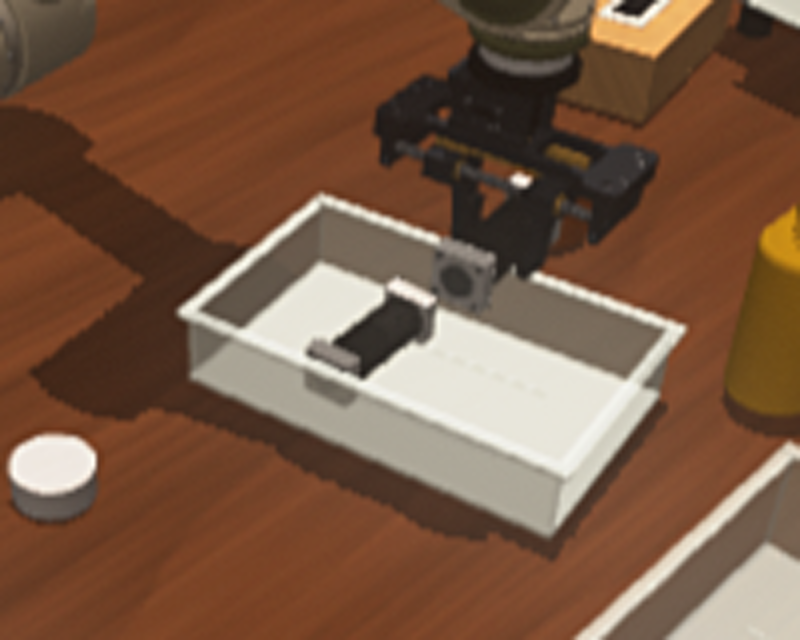

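Roller A is clear of the held roller: it's at (187,220) in the wrist view, with the tub walls around both. I'll measure A and the tub from this cloud.

```bash
python3 - <<'E'
from h import *
P=np.load("w3P.npy"); Z=P[...,2]
m=(Z>.036)&(Z<.055)&(np.abs(P[...,0]-.452)<.05)&(np.abs(P[...,1]-.202)<.11)
n,l,st,ce=cv2.connectedComponentsWithStats(m.astype(np.uint8)); i=np.argmax(st[1:,4])+1
q=P[l==i]; print(cv2.minAreaRect((q[:,:2]*1000).astype(np.float32)),q[:,2].max(),np.median(q[:,2]))
m=(Z>.06)&(Z<.075)&(P[...,1]>.25)&(P[...,1]<.4); q=P[m]; print(len(q),q[:,2].mean(),cv2.minAreaRect((q[:,:2]*1000).astype(np.float32)))
print(np.median(Z[130:150,230//1:240]), P[140,230],P[200,330])
E
```

```text
((453.2503662109375, 203.06605529785156), (42.03174591064453, 123.07732391357422), 5.525559902191162) 0.04804473715491314 0.043842375088455815
9720 0.06762748612916208 ((532.47021484375, 278.9190979003906), (390.8254699707031, 130.9192352294922), 17.158855438232422)
0.1594884380975155 [0.5289476  0.28025337 0.16084589] [0.63729208 0.21047548 0.00414365]
```

Request:
{"api": "play_rows", "payload": {"steps": [[[1, 2.3, 15, 1.5, 255], [1, 2.3, 35, 1.5, 255], [1, 2.3, 55, 1.5, 255], [1, 2.3, 75, 1.5, 255], [1, 2.3, 90, 1.5, 255], [1, 2.3, 100, 1.5, 255], [1, 2.3, 108, 1.5, 255], [1, 2.3, 113, 1.5, 255], [1, 2.3, 116, 1.5, 255], [1, 2.3, 116, 1.5, 255]]]}}

```text
clock: 6.43
ee_pos: [0.5516, 0.2192, 0.0285]
tool_rot: [0.661, 0.751, -0.001, -0.001]
wrist_force: [-0.4, 0.7, -8.1]
grip_width: 0.0393
```

```bash
python3 - <<'E'
from h import *
go(550.8,221.1,10,97.5)
E
```

```text
t 6.43 pos [551.6 219.2  28.5] yaw 97.3 tilt 0.19 w 0.0393 F [-0.4  0.7 -8.1]
-> shift [ 2.  -0.5 18.5] turn -0.2
```

Request:
{"api": "play_rows", "payload": {"steps": [[[1, 0, 5, 0, 255], [1, 0, 9, 0, 255], [1, 0, 12, 0, 255], [1, 0, 14, 0, 255], [1, 0, 16, 0, 255], [1, 0, 17, 0, 255], [1, 0, 17.5, 0, 255], [1, 0, 18, 0, 255], [1, 0, 18, 0, 255]]]}}

```text
clock: 7.18
ee_pos: [0.5515, 0.2202, 0.0105]
tool_rot: [0.661, 0.751, -0.001, -0.001]
wrist_force: [-0.4, 0.5, -7.4]
grip_width: 0.0391
```

Request:
{"api": "play_rows", "payload": {"steps": [[[0, 0, 0.5, 0, 255], [0, 0, 1, 0, 255], [0, 0, 1.5, 0, 255], [0, 0, 1.5, 0, 255]]]}}

```text
clock: 7.52
ee_pos: [0.5516, 0.2202, 0.01]
tool_rot: [0.661, 0.751, -0.001, -0.001]
wrist_force: [-4.0, -1.7, 3.7]
grip_width: 0.0389
```

Contact is made: the load has come off the wrist. Releasing gently.

Request:
{"api": "play_rows", "payload": {"steps": [[[0, 0, 0, 0, 130], [0, 0, 0, 0, 110], [0, 0, 0, 0, 80], [0, 0, 0, 0, 50], [0, 0, 0, 0, 50], [0, 0, 0, 0, 50], [0, 0, 0, 0, 50]]]}}

```text
clock: 8.1
ee_pos: [0.5516, 0.2202, 0.0099]
tool_rot: [0.661, 0.751, -0.001, -0.001]
wrist_force: [0.5, 0.2, -0.2]
grip_width: 0.0707
```

Request:
{"api": "play_rows", "payload": {"steps": [[[0, 0, -5, 0, 50], [0, 0, -15, 0, 50], [0, 0, -35, 0, 50], [0, 0, -60, 0, 50], [0, 0, -90, 0, 30], [0, 0, -120, 0, 0], [0, 0, -140, 0, 0], [0, 0, -150, 0, 0], [0, 0, -150, 0, 0]]]}}

```text
clock: 8.85
ee_pos: [0.5527, 0.2205, 0.1626]
tool_rot: [0.661, 0.751, 0.001, 0.001]
wrist_force: [-0.5, -0.6, -1.0]
grip_width: 0.0881
```

```bash
python3 - <<'E'
from h import *
go(521,-248.5,120,-7.7)
c=cams.camera_params("wrist"); p,d=cams.capture("wrist"); crop(p,0,0,512,384,1.2,"w4.png")
P=cloud(c,d); Z=P[...,2]
for x,y in ((.453,.203),(.551,.221)):
    m=(Z>.036)&(Z<.055)&(np.abs(P[...,0]-x)<.045)&(np.abs(P[...,1]-y)<.11)
    n,l,st,ce=cv2.connectedComponentsWithStats(m.astype(np.uint8)); i=np.argmax(st[1:,4])+1
    q=P[l==i]; print(cv2.minAreaRect((q[:,:2]*1000).astype(np.float32)),np.median(q[:,2]))
E
```

```text
t 8.85 pos [552.7 220.5 162.6] yaw 97.3 tilt 0.15 w 0.0881 F [-0.5 -0.6 -1. ]
-> shift [-461.1  -91.2   42.5] turn 105.0
((453.0489501953125, 203.86288452148438), (41.688812255859375, 121.3636245727539), 4.962951183319092) 0.043490528225972463
((550.765869140625, 221.27188110351562), (41.81355667114258, 123.11447143554688), 7.973560333251953) 0.043794885935065614
```

View pics/w4.png

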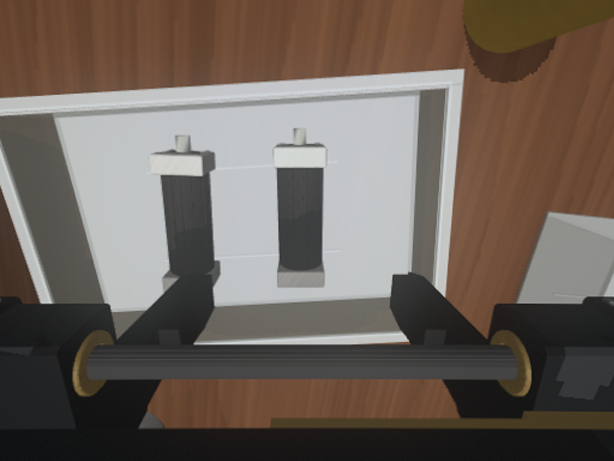

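Both rollers lie flat side by side: A at wrist (187,220) and B at (300,215), 99 mm apart. Next, over to the plate, stopping short of it for a look.

```bash
python3 - <<'E'
from h import *
go(450,-239,160,-7.7)
E
```

```text
t 8.90 pos [552.  220.3 160.6] yaw 97.3 tilt 0.04 w 0.0883 F [-1.   0.1  0.2]
-> shift [-442.6 -159.6    0.8] turn 105.0
```

Request:
{"api": "play_rows", "payload": {"steps": [[[-30, -11, 0, 7, 0], [-60, -22, 0, 14, 0], [-90, -33, 0, 21, 0], [-120, -44, 0, 28, 0], [-150, -55, 0, 35, 0], [-180, -66, 0, 42, 0], [-210, -77, 0, 49, 0], [-240, -88, 0, 56, 0], [-270, -99, 0, 63, 0], [-300, -110, 0, 70, 0], [-330, -120, 0, 77, 0], [-360, -130, 0, 84, 0]]]}}

```text
clock: 9.9
ee_pos: [0.4676, -0.1543, 0.1592]
tool_rot: [0.994, 0.113, -0.002, -0.001]
wrist_force: [1.0, 0.9, -0.5]
grip_width: 0.088
```

```bash
python3 - <<'E'
from h import *
go(450,-239,160,-7.7)
E
```

```text
t 9.90 pos [ 467.6 -154.3  159.2] yaw 13.0 tilt 0.21 w 0.0880 F [ 1.   0.9 -0.5]
-> shift [-36.1  78.6  -0.8] turn 20.7
```

Request:
{"api": "play_rows", "payload": {"steps": [[[-12, 26, 0, 7, 0], [-24, 52, 0, 14, 0], [-36, 78.5, 0, 20.7, 0], [-36, 78.5, 0, 20.7, 0], [-36, 78.5, 0, 20.7, 0]]]}}

```text
clock: 10.32
ee_pos: [0.4493, -0.2394, 0.1576]
tool_rot: [0.998, -0.068, -0.003, -0.002]
wrist_force: [0.1, -0.1, -0.2]
grip_width: 0.0882
```

```bash
python3 - <<'E'
from h import *
c=cams.camera_params("wrist"); p,d=cams.capture("wrist"); crop(p,0,0,512,384,1.2,"w5.png")
P=cloud(c,d); Z=P[...,2]; hsv=cv2.cvtColor(p,cv2.COLOR_RGB2HSV)
m=(d>0)&(Z>.005)&(Z<.018)&(np.abs(P[...,0]-.521)<.13)&(np.abs(P[...,1]+.2485)<.08)
n,l,st,ce=cv2.connectedComponentsWithStats(m.astype(np.uint8)); i=np.argmax(st[1:,4])+1
cv2.imwrite("pics/m5.png",(l==i).astype(np.uint8)*255)
q=P[l==i]; print(cv2.minAreaRect((q[:,:2]*1000).astype(np.float32)),np.median(q[:,2]))
go(516,-247.8,60,-7.7)
E
```

```text
((520.1360473632812, -247.15036010742188), (60.157798767089844, 180.2484893798828), 82.35714721679688) 0.010062995819875409
t 10.37 pos [ 449.6 -238.4  157.9] yaw -7.7 tilt 0.36 w 0.0881 F [ 0.4 -0.3  1.1]
-> shift [67.6  0.7 97.5] turn 0.0
```

View pics/w5.png

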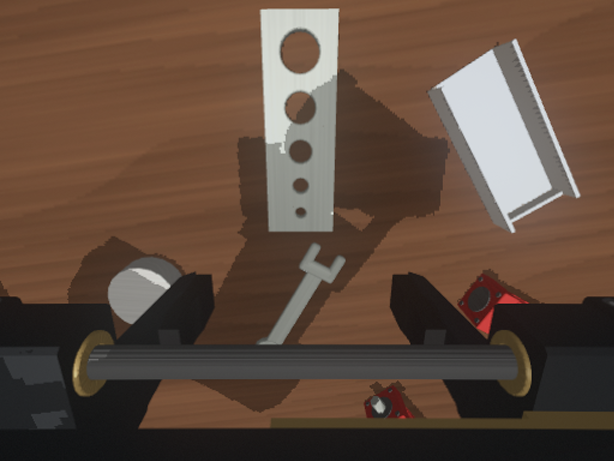

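View pics/m5.png

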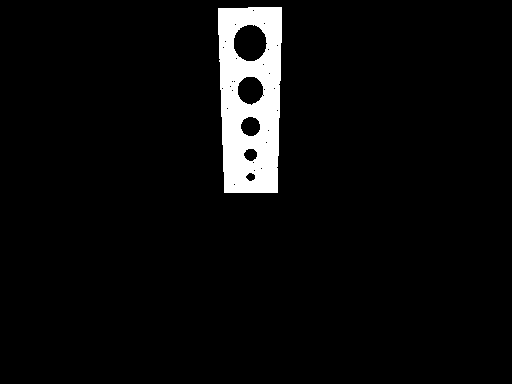

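The wrist view shows the plate at (300,120), small holes toward the robot, and the chute at (505,135) with its lip at the near end (535,205). Descending onto the plate's balance point.

Request:
{"api": "play_rows", "payload": {"steps": [[[20, 0, 20, 0, 0], [40, -0.3, 50, 0, 0], [60, -0.5, 80, 0, 0], [66.5, -0.5, 105, 0, 0], [66.5, -0.5, 125, 0, 0], [66.5, -0.5, 138, 0, 0], [66.5, -0.5, 146, 0, 0], [66.5, -0.5, 150, 0, 0], [66.5, -0.5, 152, 0, 0], [66.5, -0.5, 152, 0, 0], [66.5, -0.5, 152, 0, 0]]]}}

```text
clock: 11.28
ee_pos: [0.515, -0.2463, 0.0063]
tool_rot: [0.998, -0.067, -0.002, -0.001]
wrist_force: [0.4, -0.5, 0.2]
grip_width: 0.0884
```

```bash
python3 - <<'E'
from h import *
go(515.1,-246.5,2.5,-7.7)
E
```

```text
t 11.28 pos [ 515.  -246.3    6.3] yaw -7.7 tilt 0.29 w 0.0884 F [ 0.4 -0.5  0.2]
-> shift [0.1 0.2 3.8] turn 0.0
```

Request:
{"api": "play_rows", "payload": {"steps": [[[0, 0, 2, 0, 0], [0, 0, 3.5, 0, 0], [0, 0, 4, 0, 40], [0, 0, 4, 0, 70], [0, 0, 4, 0, 100], [0, 0, 4, 0, 255], [0, 0, 4, 0, 255], [0, 0, 4, 0, 255], [0, 0, 4, 0, 255], [0, 0, 4, 0, 255]]], "squeeze": 50}}

```text
clock: 12.12
ee_pos: [0.515, -0.2464, 0.0023]
tool_rot: [0.998, -0.067, -0.002, -0.001]
wrist_force: [0.0, 0.1, -0.1]
grip_width: 0.059
```

Request:
{"api": "play_rows", "payload": {"steps": [[[0, 0, -2, 0, 255], [0, 0, -5, 0, 255], [0, 0, -10, 0, 255], [0, 0, -16, 0, 255], [0, 0, -24, 0, 255], [0, 0, -30, 0, 255], [0, 0, -30, 0, 255], [0, 0, -30, 0, 255]]]}}

```text
clock: 12.78
ee_pos: [0.5153, -0.2465, 0.0329]
tool_rot: [0.998, -0.067, -0.002, -0.001]
wrist_force: [-0.5, -0.9, -5.1]
grip_width: 0.0592
```

```bash
python3 - <<'E'
from h import *
go(515.1,-246.5,150,-7.7)
p,d=cams.capture("wrist"); crop(p,0,0,512,384,1.2,"w6.png")
p,d=cams.capture("scene"); crop(p,120,180,320,330,4,"s6.png")
E
```

```text
t 12.78 pos [ 515.3 -246.5   32.9] yaw -7.7 tilt 0.22 w 0.0592 F [-0.5 -0.9 -5.1]
-> shift [  -0.7   -0.2 -117.1] turn 0.0
```

View pics/w6.png

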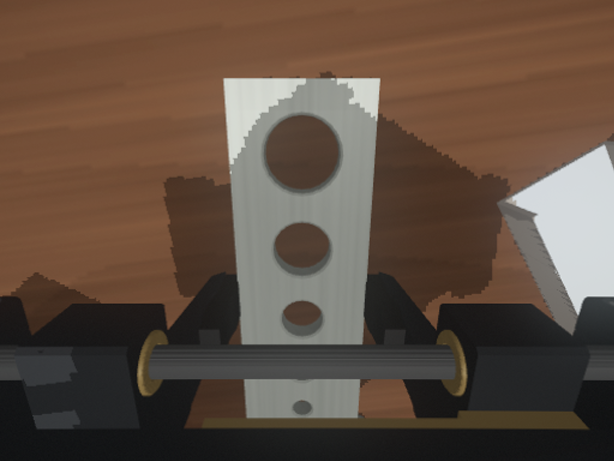

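View pics/s6.png

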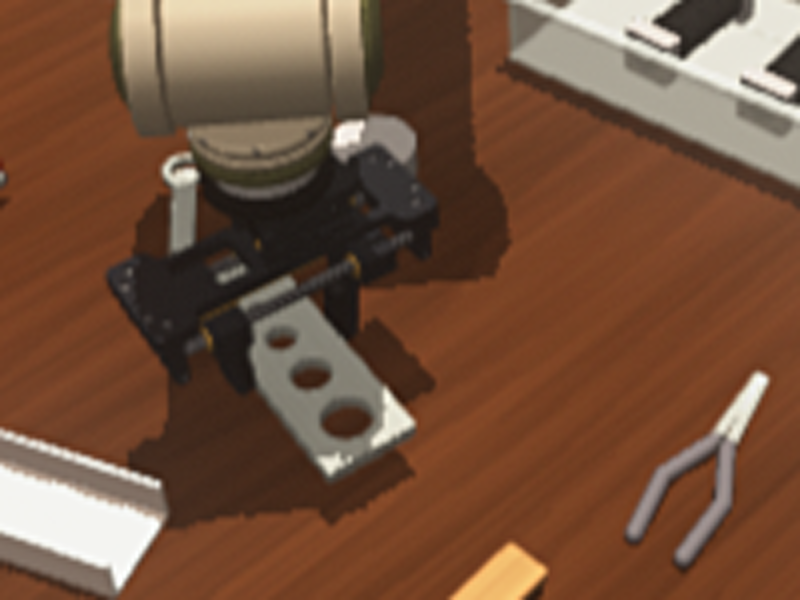

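The plate is held level between the fingers. Lifting it and carrying it over.

Request:
{"api": "play_rows", "payload": {"steps": [[[0, 0, -15, 0, 255], [0, 0, -35, 0, 255], [0, 0, -60, 0, 255], [0, 0, -85, 0, 255], [0, 0, -110, 0, 255], [0, 0, -125, 0, 255], [0, 0, -130, 0, 255], [0, 0, -130, 0, 255]]]}}

```text
clock: 13.55
ee_pos: [0.5158, -0.2468, 0.1627]
tool_rot: [0.998, -0.067, -0.002, -0.001]
wrist_force: [-0.8, 0.1, -4.8]
grip_width: 0.0592
```

```bash
python3 - <<'E'
from h import *
go(497,211.5,160,10.3)
E
```

```text
t 13.55 pos [ 515.8 -246.8  162.7] yaw -7.7 tilt 0.22 w 0.0592 F [-0.8  0.1 -4.8]
-> shift [ -79.7 -451.7    3.7] turn -18.0
```

Request:
{"api": "play_rows", "payload": {"steps": [[[-4, -22, 0, -1, 255], [-10, -57, 0, -2.5, 255], [-17, -95, 0, -4, 255], [-24, -135, 0, -5.5, 255], [-31, -175, 0, -7, 255], [-38, -215, 0, -8.5, 255], [-45, -255, 0, -10, 255], [-52, -295, 0, -12, 255], [-59, -335, 0, -13.5, 255], [-66, -373, 0, -15, 255], [-72, -408, 0, -16.5, 255], [-77, -435, 0, -17.5, 255]]]}}

```text
clock: 14.55
ee_pos: [0.4962, 0.1972, 0.1619]
tool_rot: [0.996, 0.087, -0.003, -0.001]
wrist_force: [0.1, -0.2, -5.1]
grip_width: 0.059
```

Request:
{"api": "play_rows", "payload": {"steps": [[[0, -5, 0, 0, 255], [0, -8, 0, 0, 255], [0, -8, 0, 0, 255], [0, -8, 0, 0, 255]]]}}

```text
clock: 14.88
ee_pos: [0.4948, 0.204, 0.1612]
tool_rot: [0.996, 0.086, -0.004, -0.001]
wrist_force: [0.9, -0.4, -5.7]
grip_width: 0.0595
```

```bash
python3 - <<'E'
from h import *
go(497,211.5,75,10.3)
E
```

```text
t 14.88 pos [494.8 204.  161.2] yaw 9.9 tilt 0.46 w 0.0595 F [ 0.9 -0.4 -5.7]
-> shift [ 4.1 -6.7 86.2] turn -0.4
```

Request:
{"api": "play_rows", "payload": {"steps": [[[4, -7, 15, -0.5, 255], [4, -7, 35, -0.5, 255], [4, -7, 55, -0.5, 255], [4, -7, 70, -0.5, 255], [4, -7, 80, -0.5, 255], [4, -7, 87, -0.5, 255], [4, -7, 92, -0.5, 255], [4, -7, 94, -0.5, 255], [4, -7, 94, -0.5, 255]]]}}

```text
clock: 15.63
ee_pos: [0.497, 0.2115, 0.0673]
tool_rot: [0.996, 0.091, -0.004, -0.001]
wrist_force: [-0.5, -0.0, -5.4]
grip_width: 0.0589
```

```bash
python3 - <<'E'
from h import *
go(497,211.5,48.5,10.3)
p,d=cams.capture("scene"); crop(p,230,120,390,240,5,"s7.png")
E
```

```text
t 15.63 pos [497.  211.5  67.3] yaw 10.4 tilt 0.44 w 0.0589 F [-0.5 -0.  -5.4]
-> shift [ 0.2  0.1 18.8] turn 0.1
```

View pics/s7.png

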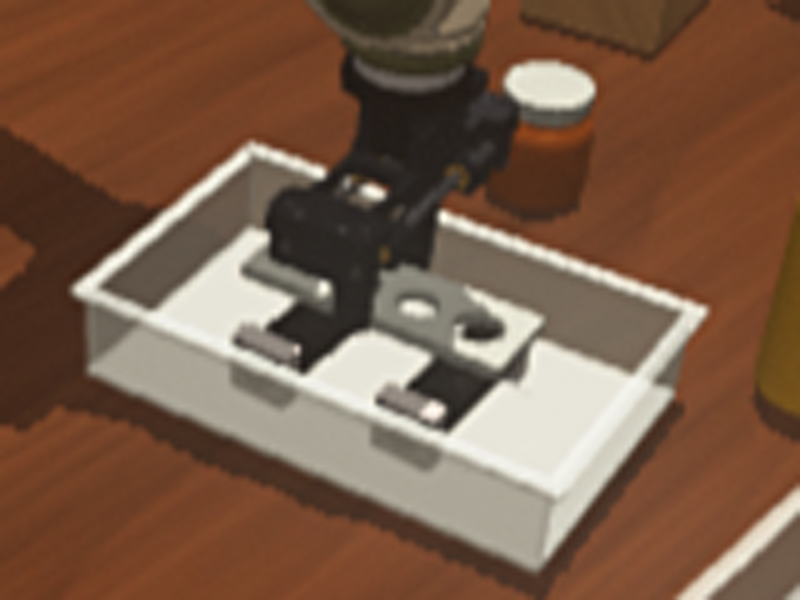

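Request:
{"api": "play_rows", "payload": {"steps": [[[0, 0, 5, 0, 255], [0, 0, 9, 0, 255], [0, 0, 12, 0, 255], [0, 0, 14, 0, 255], [0, 0, 16, 0, 255], [0, 0, 17, 0, 255], [0, 0, 18, 0, 255], [0, 0, 18.5, 0, 255], [0, 0, 18.5, 0, 255]]]}}

```text
clock: 16.43
ee_pos: [0.4969, 0.2117, 0.0491]
tool_rot: [0.996, 0.091, -0.003, -0.001]
wrist_force: [0.1, -0.4, -4.9]
grip_width: 0.0589
```

Request:
{"api": "play_rows", "payload": {"steps": [[[0, 0, 0.5, 0, 255], [0, 0, 0.5, 0, 255], [0, 0, 1, 0, 255], [0, 0, 1, 0, 255]]]}}

```text
clock: 16.77
ee_pos: [0.4969, 0.2117, 0.0481]
tool_rot: [0.996, 0.091, -0.003, -0.001]
wrist_force: [-0.0, -1.3, -4.8]
grip_width: 0.0591
```

Request:
{"api": "play_rows", "payload": {"steps": [[[0, 0, 0.5, 0, 255], [0, 0, 0.5, 0, 255], [0, 0, 1, 0, 255], [0, 0, 1, 0, 255]]]}}

```text
clock: 17.1
ee_pos: [0.497, 0.2117, 0.0473]
tool_rot: [0.996, 0.091, -0.003, -0.001]
wrist_force: [-0.5, -1.0, -2.3]
grip_width: 0.0591
```

Request:
{"api": "play_rows", "payload": {"steps": [[[0, 0, 0.5, 0, 255], [0, 0, 0.5, 0, 255], [0, 0, 0.7, 0, 255], [0, 0, 0.7, 0, 255]]]}}

```text
clock: 17.43
ee_pos: [0.497, 0.2117, 0.0473]
tool_rot: [0.996, 0.091, -0.003, -0.001]
wrist_force: [-3.7, -1.4, 5.6]
grip_width: 0.0592
```

The plate is seated, with the load off the wrist. Releasing and backing up.

Request:
{"api": "play_rows", "payload": {"steps": [[[0, 0, 0, 0, 75], [0, 0, 0, 0, 60], [0, 0, 0, 0, 30], [0, 0, 0, 0, 10], [0, 0, 0, 0, 0], [0, 0, 0, 0, 0]]]}}

```text
clock: 17.93
ee_pos: [0.497, 0.2117, 0.0472]
tool_rot: [0.996, 0.091, -0.003, -0.001]
wrist_force: [-0.1, 1.7, -0.1]
grip_width: 0.0879
```

Request:
{"api": "play_rows", "payload": {"steps": [[[0, 0, -5, 0, 0], [-5, 0, -15, 0, 0], [-20, 0, -35, 0, 0], [-40, 0, -60, 0, 0], [-60, 0, -90, 0, 0], [-80, 0, -115, 0, 0], [-80, 0, -115, 0, 0], [-80, 0, -115, 0, 0]]]}}

```text
clock: 18.6
ee_pos: [0.4189, 0.1972, 0.1644]
tool_rot: [0.996, 0.091, -0.001, -0.001]
wrist_force: [0.3, 0.2, -0.3]
grip_width: 0.0884
```

```bash
python3 - <<'E'
from h import *
c=cams.camera_params("wrist"); p,d=cams.capture("wrist"); crop(p,0,0,512,384,1.2,"w8.png")
P=cloud(c,d); Z=P[...,2]; hsv=cv2.cvtColor(p,cv2.COLOR_RGB2HSV)
m=(d>0)&(Z>.0505)&(Z<.062)&(np.abs(P[...,0]-.502)<.12)&(np.abs(P[...,1]-.212)<.08)
n,l,st,ce=cv2.connectedComponentsWithStats(m.astype(np.uint8)); i=np.argmax(st[1:,4])+1
q=P[l==i]; print(cv2.minAreaRect((q[:,:2]*1000).astype(np.float32)),np.median(q[:,2]))
a=np.linalg.lstsq(np.c_[q[:,:2],np.ones(len(q))],q[:,2],rcond=None)[0]; print("slope",a)
go(415,-382,160,26)
E
```

```text
((493.46588134765625, 211.24911499023438), (162.8511199951172, 60.15656280517578), 10.395010948181152) 0.05500739360370788
slope [-0.00188542  0.00019707  0.05587222]
t 18.65 pos [419.1 197.1 163.2] yaw 10.4 tilt 0.28 w 0.0880 F [-0.8 -0.  -0.8]
-> shift [-108.8  568.8    2.2] turn -15.6
```

View pics/w8.png

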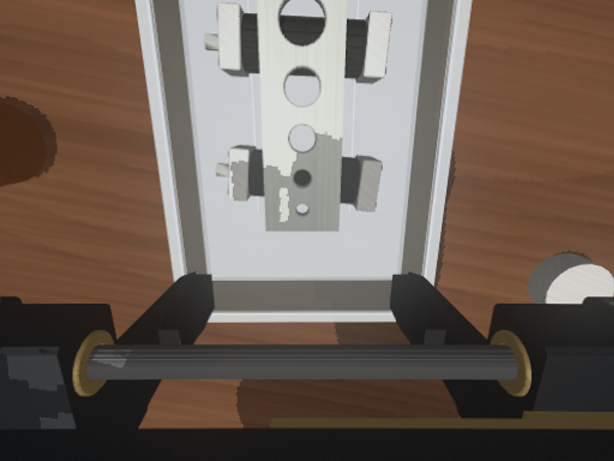

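The plate lies level across both rollers: top at 55 mm, slope under 0.002 rad, wrist (302,120). Now the chute.

```bash
python3 - <<'E'
from h import *
go(409,-450,160,26)
E
```

```text
t 18.65 pos [419.1 197.1 163.2] yaw 10.4 tilt 0.28 w 0.0880 F [-0.8 -0.  -0.8]
-> shift [-127.   634.6    2.2] turn -15.6
```

Request:
{"api": "play_rows", "payload": {"steps": [[[-8, 40, 0, -1, 0], [-16, 80, 0, -2, 0], [-24, 120, 0, -3, 0], [-32, 160, 0, -4, 0], [-40, 200, 0, -5, 0], [-48, 240, 0, -6, 0], [-56, 280, 0, -7, 0], [-64, 320, 0, -8, 0], [-72, 360, 0, -9, 0], [-80, 400, 0, -10, 0], [-88, 440, 0, -11, 0], [-96, 480, 0, -12, 0]]]}}

```text
clock: 19.65
ee_pos: [0.411, -0.2947, 0.1611]
tool_rot: [0.981, 0.194, -0.003, -0.002]
wrist_force: [0.7, -0.5, 0.2]
grip_width: 0.0883
```

```bash
python3 - <<'E'
from h import *
go(409,-450,160,26)
E
```

```text
t 19.65 pos [ 411.  -294.7  161.1] yaw 22.4 tilt 0.39 w 0.0883 F [ 0.7 -0.5  0.2]
-> shift [-61.1 142.8   0.5] turn -3.6
```

Request:
{"api": "play_rows", "payload": {"steps": [[[-16, 37, 0, -1, 0], [-32, 74, 0, -2, 0], [-48, 111, 0, -3, 0], [-61, 143, 0, -3.6, 0], [-61, 143, 0, -3.6, 0], [-61, 143, 0, -3.6, 0]]]}}

```text
clock: 20.15
ee_pos: [0.4087, -0.4515, 0.1582]
tool_rot: [0.975, 0.224, -0.003, -0.004]
wrist_force: [0.2, -0.2, -0.3]
grip_width: 0.0883
```

```bash
python3 - <<'E'
from h import *
c=cams.camera_params("wrist"); p,d=cams.capture("wrist"); crop(p,0,0,512,384,1.2,"w9.png")
P=cloud(c,d); Z=P[...,2]; hsv=cv2.cvtColor(p,cv2.COLOR_RGB2HSV)
near=(d>0)&(np.abs(P[...,0]-.486)<.11)&(np.abs(P[...,1]+.417)<.1)
for lo,hi in ((.0265,.036),(.004,.036)):
    m=near&(Z>lo)&(Z<hi); q=P[m]
    print(cv2.minAreaRect((q[:,:2]*1000).astype(np.float32)),np.median(q[:,2]),len(q))
go(486,-417,60,26)
E
```

```text
((487.0709533691406, -415.27166748046875), (140.22811889648438, 60.300941467285156), 25.669025421142578) 0.029958799564642424 1147
((486.9375915527344, -415.33575439453125), (140.54698181152344, 60.300941467285156), 25.669029235839844) 0.018374927561855603 2782
t 20.20 pos [ 408.9 -450.1  158.7] yaw 26.0 tilt 0.55 w 0.0882 F [ 0.7  0.4 -0.1]
-> shift [84.2  4.8 98.3] turn -0.0
```

View pics/w9.png

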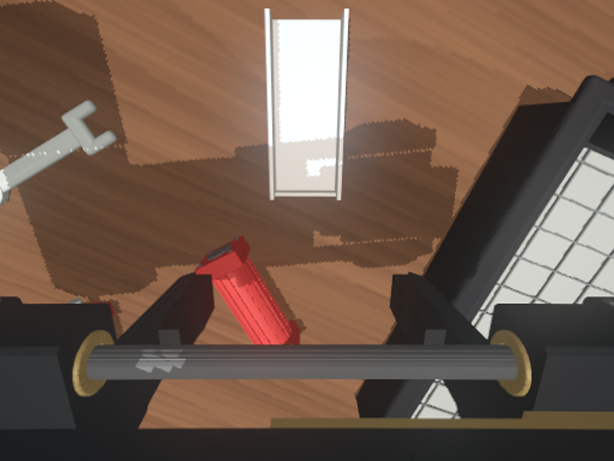

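```bash
python3 - <<'E'
from h import *
go(486.5,-415.5,10,25.7)
P=cloud(cams.camera_params("top"),np.load("top_d1.npy"))
a=np.radians(25.7); D=P[...,:2]-np.array([.4865,-.4155]); u=D@[np.cos(a),np.sin(a)]; v=D@[np.sin(a),-np.cos(a)]
for lo in (35,45,55,65,75,85,95,105,120):
    m=(abs(u)<.06)&(v>lo/1000)&(v<(lo+10)/1000); print(lo,P[m][:,2].max().round(3) if m.any() else None)
E
```

```text
t 20.20 pos [ 408.9 -450.1  158.7] yaw 26.0 tilt 0.55 w 0.0882 F [ 0.7  0.4 -0.1]
-> shift [ 85.5   4.2 148.4] turn 0.3
35 0.01
45 0.009
55 0.01
65 0.008
75 0.009
85 0.009
95 0.015
105 0.01
120 0.009
```

Request:
{"api": "play_rows", "payload": {"steps": [[[30, 1.5, 15, 0.3, 0], [60, 3, 40, 0.3, 0], [85, 4, 70, 0.3, 0], [85, 4, 100, 0.3, 0], [85, 4, 120, 0.3, 0], [85, 4, 135, 0.3, 0], [85, 4, 144, 0.3, 0], [85, 4, 149, 0.3, 0], [85, 4, 152, 0.3, 0], [85, 4, 152, 0.3, 0], [85, 4, 152, 0.3, 0]]]}}

```text
clock: 21.12
ee_pos: [0.4862, -0.4157, 0.0073]
tool_rot: [0.975, 0.222, -0.003, -0.003]
wrist_force: [0.8, -0.2, -0.7]
grip_width: 0.088
```

```bash
python3 - <<'E'
from h import *
go(486.5,-415.5,4.5,25.7)
E
```

```text
t 21.12 pos [ 486.2 -415.7    7.3] yaw 25.7 tilt 0.48 w 0.0880 F [ 0.8 -0.2 -0.7]
-> shift [ 0.3 -0.1  2.8] turn -0.0
```

Request:
{"api": "play_rows", "payload": {"steps": [[[0, 0, 2, 0, 0], [0, 0, 3, 0, 40], [0, 0, 3, 0, 60], [0, 0, 3, 0, 75], [0, 0, 3, 0, 95], [0, 0, 3, 0, 110], [0, 0, 3, 0, 110], [0, 0, 3, 0, 110], [0, 0, 3, 0, 110], [0, 0, 3, 0, 110]]], "squeeze": 10}}

```text
clock: 21.95
ee_pos: [0.4862, -0.4158, 0.0043]
tool_rot: [0.975, 0.222, -0.003, -0.003]
wrist_force: [-1.5, 0.1, 1.3]
grip_width: 0.0597
```

Request:
{"api": "play_rows", "payload": {"steps": [[[0, 0, -2, 0, 110], [0, 0, -5, 0, 110], [0, 0, -10, 0, 110], [0, 0, -16, 0, 110], [0, 0, -24, 0, 110], [0, 0, -30, 0, 110], [0, 0, -30, 0, 110]]]}}

```text
clock: 22.53
ee_pos: [0.487, -0.4165, 0.0362]
tool_rot: [0.975, 0.222, -0.002, -0.002]
wrist_force: [0.8, 0.3, -1.4]
grip_width: 0.0599
```

```bash
python3 - <<'E'
from h import *
go(486.5,-415.5,160,25.7)
p,d=cams.capture("wrist"); crop(p,0,0,512,384,1.2,"w10.png")
E
```

```text
t 22.53 pos [ 487.  -416.5   36.2] yaw 25.7 tilt 0.30 w 0.0599 F [ 0.8  0.3 -1.4]
-> shift [  -0.3   -1.7 -123.8] turn -0.0
```

View pics/w10.png

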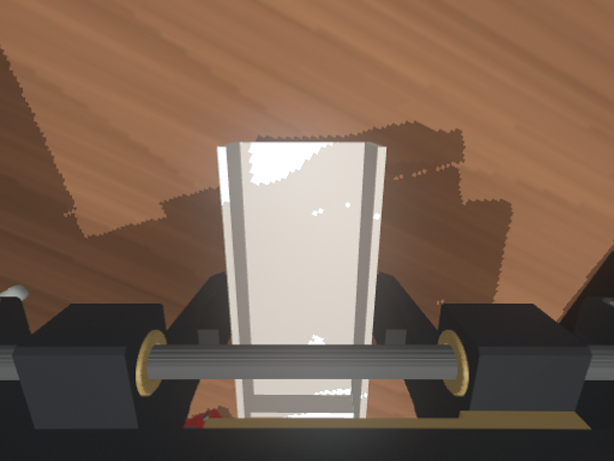

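The chute is held square between the fingers. Lifting it and carrying it over.

Request:
{"api": "play_rows", "payload": {"steps": [[[0, 0, -15, 0, 110], [0, 0, -35, 0, 110], [0, 0, -60, 0, 110], [0, 0, -85, 0, 110], [0, 0, -110, 0, 110], [0, 0, -125, 0, 110], [0, 0, -130, 0, 110], [0, 0, -130, 0, 110]]]}}

```text
clock: 23.25
ee_pos: [0.4876, -0.4169, 0.1662]
tool_rot: [0.975, 0.222, -0.002, -0.002]
wrist_force: [-0.2, -0.1, -1.2]
grip_width: 0.0599
```

```bash
python3 - <<'E'
from h import *
go(501.5,212.5,165,10.4)
E
```

```text
t 23.25 pos [ 487.6 -416.9  166.2] yaw 25.7 tilt 0.27 w 0.0599 F [-0.2 -0.1 -1.2]
-> shift [ 285.3 -561.2    2.5] turn 15.3
```

Request:
{"api": "play_rows", "payload": {"steps": [[[9, -18, 0, 0.5, 110], [25, -48, 0, 1.5, 110], [42, -82, 0, 2.5, 110], [59, -116, 0, 3.5, 110], [76, -150, 0, 4.5, 110], [93, -184, 0, 5.5, 110], [110, -218, 0, 6.5, 110], [127, -252, 0, 7.5, 110], [144, -286, 0, 8.5, 110], [161, -320, 0, 9.5, 110], [178, -350, 0, 10.5, 110], [190, -374, 0, 11, 110]]]}}

```text
clock: 24.25
ee_pos: [0.4957, 0.0051, 0.1656]
tool_rot: [0.992, 0.128, -0.003, -0.002]
wrist_force: [0.7, 0.3, -1.8]
grip_width: 0.06
```

```bash
python3 - <<'E'
from h import *
go(501.5,212.5,165,10.4)
E
```

```text
t 24.25 pos [495.7   5.1 165.6] yaw 14.7 tilt 0.43 w 0.0600 F [ 0.7  0.3 -1.8]
-> shift [  58.2 -199.1    1.2] turn 4.3
```

Request:
{"api": "play_rows", "payload": {"steps": [[[8, -27, 0, 0.5, 110], [17, -58, 0, 1, 110], [26, -90, 0, 2, 110], [35, -120, 0, 3, 110], [44, -150, 0, 4, 110], [51, -175, 0, 4.3, 110], [56, -192, 0, 4.3, 110], [58, -199, 0, 4.3, 110], [58, -199, 0, 4.3, 110], [58, -199, 0, 4.3, 110]]]}}

```text
clock: 25.08
ee_pos: [0.501, 0.2117, 0.1653]
tool_rot: [0.996, 0.091, -0.004, -0.002]
wrist_force: [-0.1, -0.0, -1.2]
grip_width: 0.0599
```

```bash
python3 - <<'E'
from h import *
go(501.5,212.5,75,10.4)
E
```

```text
t 25.08 pos [501.  211.7 165.3] yaw 10.4 tilt 0.51 w 0.0599 F [-0.1 -0.  -1.2]
-> shift [ 1.3 -0.3 90.3] turn 0.0
```

Request:
{"api": "play_rows", "payload": {"steps": [[[1, -0.5, 15, 0, 110], [1, -0.5, 35, 0, 110], [1, -0.5, 55, 0, 110], [1, -0.5, 70, 0, 110], [1, -0.5, 80, 0, 110], [1, -0.5, 87, 0, 110], [1, -0.5, 92, 0, 110], [1, -0.5, 95, 0, 110], [1, -0.5, 95, 0, 110]]]}}

```text
clock: 25.83
ee_pos: [0.5012, 0.2125, 0.0703]
tool_rot: [0.996, 0.091, -0.004, -0.002]
wrist_force: [-0.4, 0.3, -0.4]
grip_width: 0.0599
```

```bash
python3 - <<'E'
from h import *
go(501.5,212.5,59.5,10.4)
p,d=cams.capture("scene"); crop(p,230,120,390,240,5,"s11.png")
E
```

```text
t 25.83 pos [501.2 212.5  70.3] yaw 10.4 tilt 0.51 w 0.0599 F [-0.4  0.3 -0.4]
-> shift [ 0.3  0.  10.8] turn -0.0
```

View pics/s11.png

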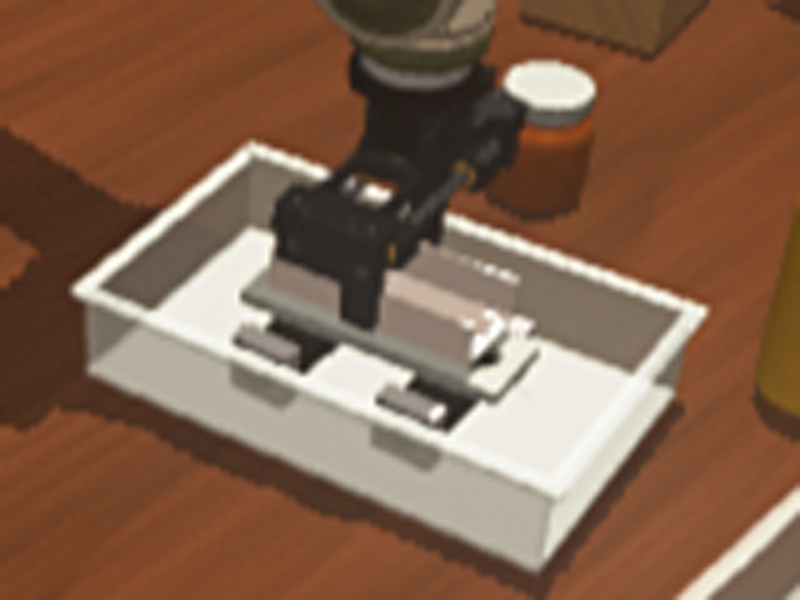

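The chute is hovering square above the plate, at about (390,310) in the crop. Lowering it slowly.

Request:
{"api": "play_rows", "payload": {"steps": [[[0, 0, 3, 0, 110], [0, 0, 5, 0, 110], [0, 0, 7, 0, 110], [0, 0, 8.5, 0, 110], [0, 0, 9.5, 0, 110], [0, 0, 10, 0, 110], [0, 0, 10, 0, 110]]]}}

```text
clock: 26.47
ee_pos: [0.5013, 0.2126, 0.0606]
tool_rot: [0.996, 0.091, -0.004, -0.002]
wrist_force: [0.3, 0.2, -0.6]
grip_width: 0.06
```

Request:
{"api": "play_rows", "payload": {"steps": [[[0, 0, 0.5, 0, 110], [0, 0, 1, 0, 110], [0, 0, 1, 0, 110], [0, 0, 1, 0, 110]]]}}

```text
clock: 26.8
ee_pos: [0.5013, 0.2126, 0.0596]
tool_rot: [0.996, 0.091, -0.004, -0.002]
wrist_force: [0.8, -0.2, -1.2]
grip_width: 0.0599
```

Request:
{"api": "play_rows", "payload": {"steps": [[[0, 0, 0.4, 0, 110], [0, 0, 0.7, 0, 110], [0, 0, 0.7, 0, 110], [0, 0, 0.7, 0, 110]]]}}

```text
clock: 27.13
ee_pos: [0.5013, 0.2126, 0.0592]
tool_rot: [0.996, 0.091, -0.004, -0.002]
wrist_force: [-1.7, -0.8, 5.5]
grip_width: 0.06
```

Contact. Releasing and retreating straight up.

Request:
{"api": "play_rows", "payload": {"steps": [[[0, 0, 0, 0, 75], [0, 0, 0, 0, 60], [0, 0, 0, 0, 30], [0, 0, 0, 0, 10], [0, 0, 0, 0, 0], [0, 0, 0, 0, 0]]]}}

```text
clock: 27.63
ee_pos: [0.5013, 0.2126, 0.0592]
tool_rot: [0.996, 0.091, -0.004, -0.002]
wrist_force: [-0.0, -1.0, -0.4]
grip_width: 0.088
```

Request:
{"api": "play_rows", "payload": {"steps": [[[0, 0, -4, 0, 0], [0, 0, -12, 0, 0], [0, 0, -25, 0, 0], [-15, 0, -45, 0, 0], [-40, 0, -70, 0, 0], [-65, 0, -95, 0, 0], [-90, 0, -120, 0, 0], [-90, 0, -120, 0, 0], [-90, 0, -120, 0, 0]]]}}

```text
clock: 28.38
ee_pos: [0.4138, 0.1962, 0.1815]
tool_rot: [0.996, 0.091, -0.002, -0.002]
wrist_force: [0.8, -0.2, -0.7]
grip_width: 0.0881
```

```bash
python3 - <<'E'
from h import *
go(500,212,180,10)
c=cams.camera_params("wrist"); p,d=cams.capture("wrist"); crop(p,0,0,512,384,1.2,"w12.png")
P=cloud(c,d); Z=P[...,2]
near=(d>0)&(np.abs(P[...,0]-.502)<.1)&(np.abs(P[...,1]-.212)<.045)
m=near&(Z>.083)&(Z<.095); q=P[m]; print("rim",cv2.minAreaRect((q[:,:2]*1000).astype(np.float32)),np.median(q[:,2]),len(q))
a=np.linalg.lstsq(np.c_[q[:,:2],np.ones(len(q))],q[:,2],rcond=None)[0]; print("slope",a)
p,d=cams.capture("scene"); cv2.imwrite("pics/s12.png",cv2.cvtColor(p,cv2.COLOR_RGB2BGR))
q0=np.load("scene_p0.npy"); crop(p,230,120,390,240,5,"s12c.png")
E
```

```text
t 28.38 pos [413.8 196.2 181.5] yaw 10.4 tilt 0.29 w 0.0881 F [ 0.8 -0.2 -0.7]
-> shift [87.7  0.   1.3] turn 0.4
rim ((498.1773376464844, 212.2730712890625), (132.45358276367188, 60.17009735107422), 10.446479797363281) 0.08500173107610945 1322
slope [-0.00117793 -0.00037567  0.0856788 ]
```

View pics/w12.png

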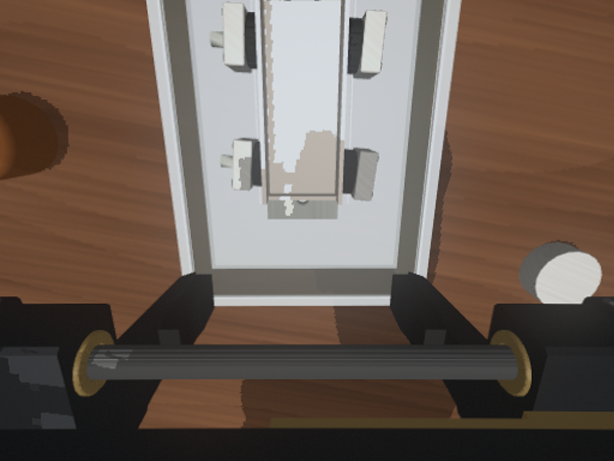

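View pics/s12.png

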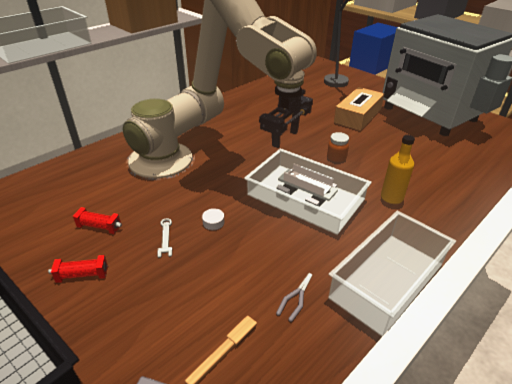

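View pics/s12c.png

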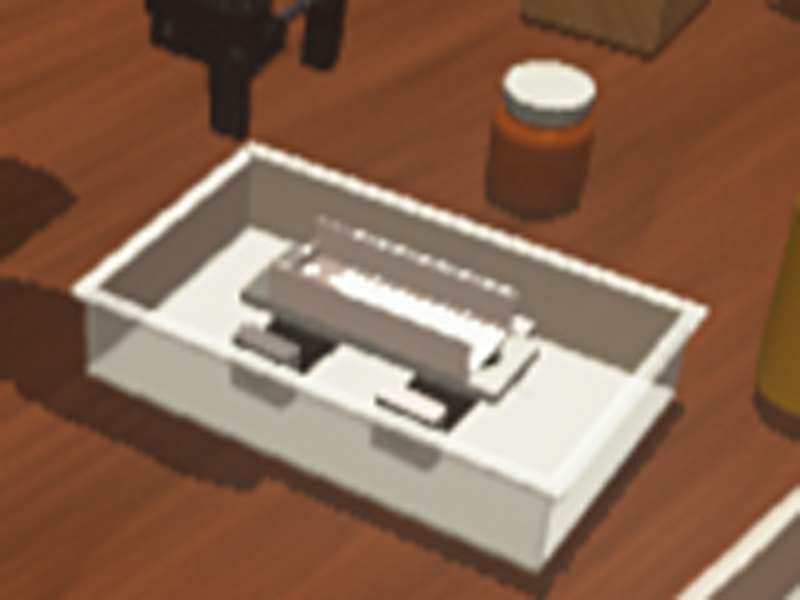

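The chute sits level on the plate: rim at 85 mm, so its middle is 66 mm above the tub floor. The pile is centred in the tub, and the bystanders are where they were in the first scene picture. The gripper is clear, so I'm handing in.

```bash
python3 -c "
from workcell import manip
print(manip.job_done())"
```

```text
the job is handed in; nothing more can be done
None
```

The pile is packed in the tub and handed in at about 28.5 s of the 72 s allowed. The second roller lies beside the first, the die plate is flat across both, and the chute is flat on the plate. Each part was lowered until the wrist force showed contact before I let go.

What the last checks showed:
- **Rollers:** measured before the plate went on, they lay flat, parallel to within about 3° and 99 mm apart.
- **Plate:** its top was at 55 mm (expected 55), with a slope of about 0.002 rad.
- **Chute:** its rim was at 85 mm, so its middle is 66 mm above the tub floor. Its slope was about 0.001 rad.
- **Gripper:** open and clear, roughly 120 mm above the pile and 90 mm to one side.
- **Bystanders and red rollers:** they looked unmoved in the final scene picture. I compared them only by eye and did not measure them.

No check failed. On the first look, a rough scene-camera measurement put the chute about 20 mm away from where the top camera had it. The close wrist-camera look, which matched the 140 x 60 mm size, settled it.

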